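# Show the stock camera where a tin belongs

## Task

Show the stock camera that the shortest of the three metal tins is to go into the empty bin: point down at the middle of that tin's lid with the fingertips, staying two or three centimetres clear of it, for two seconds, then point in the same way at the middle of the empty bin's mouth for two seconds, then press the round push button fully down and let it come back up. Do not point at the other tins or bins (cross them well above, by a hand's breadth), and touch, move or lift nothing but the button.

Things in the scene. Friction and masses are not known exactly. Their poses are not given: they have to be found in the camera images.
- tin_short: The shortest tin, the one to point at: round plain metal tin with a flat metal lid, 69 mm across, 55 mm tall, standing upright and loose. Origin: centre of its underside, z up.
- tin_short_lid (a point): Centre of the top face of the shortest tin's lid, 55 mm above the table. Pointing means the fingertips held 10 to 45 mm above this point and within 20 mm of it sideways.
- tin_mid: The middle tin, to be left alone: round plain metal tin with a flat metal lid, 69 mm across, 90 mm tall, standing upright and loose. Origin: centre of its underside, z up.
- tin_mid_lid (a point): Centre of the top of the middle tin's lid, 90 mm above the table.
- tin_tall: The tallest tin, to be left alone: round plain metal tin with a flat metal lid, 69 mm across, 125 mm tall, standing upright and loose. Origin: centre of its underside, z up.
- tin_tall_lid (a point): Centre of the top of the tallest tin's lid, 125 mm above the table.
- bottle: White plastic bottle with cap, 54 mm across, 125 mm tall, standing loose among the tins; to be left alone. Origin: centre of its underside.
- bin_empty: The empty bin: open-topped grey plastic bin fixed to the table, 90 x 90 mm outside, 55 mm tall, walls 4 mm. Nothing is in it. Origin: centre of its underside, z up.
- bin_empty_mouth (a point): Centre of the empty bin's open top, level with its rim, 55 mm above the table. Pointing means the fingertips held 10 to 45 mm above this point and within 25 mm of it sideways.
- bin_spool: A filled bin, to be left alone: open-topped grey plastic bin fixed to the table, 90 x 90 mm outside, 55 mm tall, walls 4 mm. A wooden spool stands in it. Origin: centre of its underside, z up.
- bin_spool_mouth (a point): Centre of the spool bin's open top, 55 mm above the table.
- bin_carton: A filled bin, to be left alone: open-topped grey plastic bin fixed to the table, 90 x 90 mm outside, 55 mm tall, walls 4 mm. A cardboard carton stands in it. Origin: centre of its underside, z up.
- bin_carton_mouth (a point): Centre of the carton bin's open top, 55 mm above the table.
- spool: Wooden spool, 56 mm across, 65 mm tall, standing loose in its bin; it rises about 14 mm above the rim. Origin: centre of its underside.
- carton: Small cardboard carton, 50 x 45 mm, 60 mm tall, standing loose in its bin; it rises about 9 mm above the rim. Origin: centre of its underside.
- confirm_top (a point): Centre of the top face of the round grey push button, 40 mm across, its top 24 mm above the table when up, on a round black housing 56 mm across and 12 mm tall fixed to the table between the tins and the bins. It is pressed straight down; the point moves with the button.
- confirm (a joint): Travel of the push button in m: 0 up, 0.008 fully down. A spring returns it when released; fully down takes 5 N.
- brush: Paint brush lying loose beyond the work; to be left alone. Its origin lies on its underside.
- tape: Black ring of tape lying flat and loose beyond the work, 90 mm across, 30 mm tall; to be left alone. Origin: centre of its underside.

How it is judged:
By the outcome, as a careful person would: the job done as asked, in the order asked, and still so for the second after the job is handed in, with the robot touching nothing.
It also fails if it takes over 64 s, if anything falls off the work surface, if the arm or the gripper's body presses on something with over 40 N, if the wrist force passes 120 N, or if a joint passes its speed limit or range.

## Robot

A 6-joint arm with a two-finger parallel gripper is mounted at the origin on the work surface. World frame = base frame: x ahead of the robot, y to its left, z up, the work surface at z = 0. Lengths are in mm, angles in rad, forces in N, time in s.
With the tool pointing down it reaches from about 350 to 975 mm from the base axis. Payload 7.1 kg.
Tool frame: the origin (TCP) lies at the very end of the fingers, on their centre line; the grasp point (between the pads) lies 19 mm behind it (ctrl.grip_depth is the distance from the TCP to the grasp point, in mm); x points along the fingers, z is the direction in which the jaws open and shut, and the axes are right-handed (so a half turn about x gives the same grasp; the last joint's range is limited). The gripper opens to 88 mm and grips with 3 to 60 N. Pads are 20 mm wide; open, the fingers measure 115 mm over their backs; the gripper's body (75 mm by 178 mm) begins 61 mm behind the grasp point.
Start: joints at [-1.148, 0.423, 1.63, -0, 1.089, -0.019], TCP at [267.244, -564.965, 222.675] pointing down, gripper open.
Joint ranges: [-3, 3], [-0.9, 2.11], [0.09, 2.58], [-1.31, 4.45], [0.11, 2.69], [-2.54, 2.54]. Speed limits (rad/s): [2.39, 2.39, 3.01, 3.14, 3.14, 3.14].

## Interface

Orientations are given as a rotation vector (axis times angle).
In Python, from workcell import ctrl gives the robot as it stands. The module is installed in compiled form; this text tells all that it offers.
- The arm moves only by the tool send_rows, never from a script. Its argument "rows" is a list of rows, each a list of 4 numbers: the shift along the tool's x, y, z in mm, then the turn about the tool's x in rad. In form: [[x, y, z, turn], ...]. A call has 1 to 10 rows; each row shifts and turns the pose as measured when the row begins, along the tool's axes as they then stand; what a row does not reach is not made up. A row lasts 1/12 s, in which the tool goes at most 41.7 mm and 7.16 degrees, less where a joint would pass 70% of its speed; a pose out of reach is approached as far as the arm can. A call with a gripper value outside its range is refused whole. "fingers" is the opening, from 0 (shut) to 1 (fully open), set as the call begins (left out, the last holds). The fingers move at their own pace and stop on an object; the grip force is fixed at half the most. Time passes only in rows, so rows that do not move let the fingers close. It gives the time, the measured TCP pose, the force and the opening at its end, in the units of the state.
- ctrl.get_obs(): the state, without advancing time (a new reading comes with each control period).
- ctrl.get_image(name): name is "side" or "top" or "wrist"; returns a dict with "img" (420x560x3 uint8, red, green, blue), "depth" (420x560 float32, mm along the optical axis (not along the pixel's ray), 0 where there is no reading), "mtx" (3x3 intrinsics, pixels), "world_from_camera" (4x4, takes a point from camera to world coordinates). Camera axes: x right, y down, z forward; pixel columns grow to the right and rows downward; lengths in mm; the calibration is good to about 2 mm. The wrist camera is an equidistant fisheye: a pixel r from the principal point sees the ray r / f radians off the axis. A picture is of the moment at which its call begins.
- ctrl.close_job(): hands the job in, once; it reports no verdict.
The state is a dict: "t": time; "qpos": joint angles; "qvel": joint speeds; "joint_torque": joint torques, N m; "ee_pos": TCP position; "orientation": TCP orientation; "ft_force": force on the tool from outside, world axes, zero at the start; "moment": the same for the moment, N m; "width": finger opening in mm.
Only numpy, scipy, OpenCV 4.12 (cv2) and the standard library are available. Lean on these libraries where they do the work, as an engineer would, in place of code of your own. Each camera call takes 0.05 s, during which the arm holds its last target.

## Working session

There is one attempt and no reset: what is moved stays moved. The work goes in short steps, Python scripts to look and compute and a tool call to move; the robot and the scene stay as the last step left them, time stands still between calls to the robot, and variables do not carry over. Pictures are saved under pics/ and viewed, and the job is handed in when it is done.

Besides the shell and the picture viewer there is one more tool, called after "Request:" as name(argument=value, ...) on one line, values as JSON. send_rows: Moves the arm, as the interface text tells. Its arguments: {"type":"object","properties":{"rows":{"type":"array"},"fingers":{"type":"number"}},"required":["rows"]}

```bash
mkdir -p pics; python3 - <<'E'
from workcell import ctrl
import cv2, numpy as np, pickle
o=ctrl.get_obs(); print({k:np.round(v,3) for k,v in o.items()})
for n in ("top","side"):
    d=ctrl.get_image(n); pickle.dump(d,open(n+".pkl","wb"))
    cv2.imwrite(f"pics/{n}1.png",d["img"][...,::-1])
    print(n,np.round(d["mtx"],1).tolist(),np.round(d["world_from_camera"],3).tolist())
E
```

```text
{'t': np.float64(0.0), 'qpos': array([-1.148,  0.424,  1.631, -0.   ,  1.089, -0.019]), 'qvel': array([ 0.001,  0.001,  0.   ,  0.   , -0.002,  0.001]), 'joint_torque': array([ 1.0000e-03, -5.4462e+01, -2.7366e+01,  6.4000e-02,  2.3000e-02,
       -0.0000e+00]), 'ee_pos': array([ 267.031, -564.486,  221.926]), 'orientation': array([ 0.879,  1.388, -0.877]), 'ft_force': array([-0.855,  0.015, -0.262]), 'moment': array([-0.006,  0.044, -0.017]), 'width': np.float64(87.827)}
top [[465.8, 0.0, 273.7], [0.0, 465.8, 201.6], [0.0, 0.0, 1.0]] [[-0.009, -0.993, 0.114, 491.574], [-1.0, 0.01, 0.003, -11.865], [-0.004, -0.114, -0.993, 1207.27], [0.0, 0.0, 0.0, 1.0]]
side [[536.6, 0.0, 282.8], [0.0, 536.6, 212.5], [0.0, 0.0, 1.0]] [[-0.986, -0.111, 0.123, 444.744], [-0.164, 0.743, -0.649, 933.706], [-0.019, -0.66, -0.751, 1211.737], [0.0, 0.0, 0.0, 1.0]]
```

View pics/top1.png

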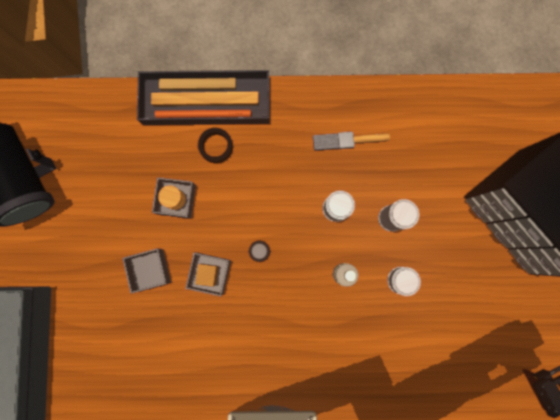

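View pics/side1.png

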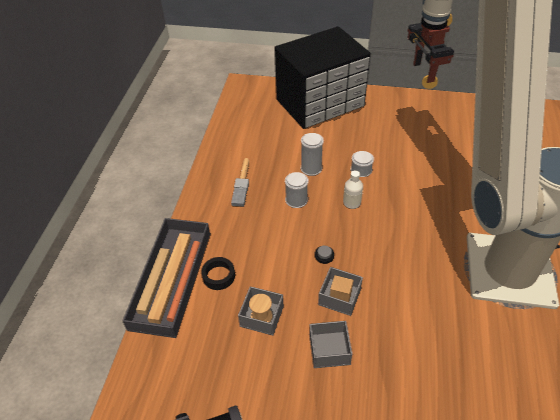

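The top view shows tins at about (340,206), (404,214) and (405,281), the bottle at (346,275), the button at (259,251), the empty bin at (148,271), the carton bin at (209,273) and the spool bin at (174,198). In the side view the short tin is at (362,162) with the bottle next to it, the button at (325,254), and the empty bin at (331,345). Next I'll measure them by depth and by rays.

```bash
cat > h.py <<'E'
import numpy as np, pickle, cv2
def ray(d,u,v,z):
    K=d["mtx"];T=d["world_from_camera"]
    r=T[:3,:3]@np.linalg.solve(K,[u,v,1.]);c=T[:3,3]
    return c+r*(z-c[2])/r[2]
def cloud(d):
    K=d["mtx"];T=d["world_from_camera"];D=d["depth"]
    v,u=np.mgrid[:420,:560]
    P=np.stack([(u-K[0,2])/K[0,0]*D,(v-K[1,2])/K[1,1]*D,D],-1)
    return P@T[:3,:3].T+T[:3,3]
E
python3 - <<'E'
from h import *
t=pickle.load(open("top.pkl","rb"));s=pickle.load(open("side.pkl","rb"))
for d,items in ((t,dict(a=(340,206),b=(404,214),short=(405,281),bottle=(346,275),button=(259,251),empty=(148,271),carton=(209,273),spool=(174,198))),
                (s,dict(short=(362,162),mid=(297,190),tall=(312,150),button=(325,252),empty=(331,345)))):
    C=cloud(d); 
    for n,(u,v) in items.items():
        w=C[v-30:v+31,u-30:u+31].reshape(-1,3); c=C[v,u]
        zt=np.percentile(C[v-3:v+4,u-3:u+4,2],80)
        win=np.zeros((420,560),np.uint8); win[v-32:v+33,u-32:u+33]=1
        lo=40 if n in('empty','carton','spool') else zt-6; hi=62 if n in('empty','carton','spool') else zt+6
        if n=='button': lo,hi=17,30
        m=((C[...,2]>lo)&(C[...,2]<hi)&(d["depth"]>0)).astype(np.uint8)*win
        k,L,S,_=cv2.connectedComponentsWithStats(m)
        if k<2: print(n,c.round(1),zt,'none');continue
        i=min(range(1,k),key=lambda i:np.min(np.hypot(*(np.argwhere(L==i)-[v,u]).T))+ (0 if S[i,4]>20 else 99))
        P=C[L==i]
        (cx,cy),(a,b),an=cv2.minAreaRect(P[:,:2].astype(np.float32))
        print(n,'pix',c.round(1),'zt',round(zt,1),'rect',round(cx,1),round(cy,1),round(a,1),round(b,1),round(an),'med z',np.median(P[:,2]).round(1),len(P),'mean',P.mean(0).round(1))
E
```

```text
a pix [ 607.8 -167.8   91.4] zt 91.5 rect 611.6 -167.1 65.9 65.2 3 med z 89.2 497 mean [ 611.9 -167.7   89.3]
b pix [ 584.1 -311.5  125.2] zt 126.2 rect 586.2 -311.7 65.0 65.6 37 med z 124.4 578 mean [ 585.4 -310.9  124.4]
short pix [ 426.  -327.5   51.6] zt 57.1 rect 425.5 -327.4 64.3 65.2 69 med z 54.7 487 mean [ 426.2 -328.    54.7]
bottle pix [ 445.  -172.7  125.4] zt 125.7 rect 443.5 -180.9 24.6 22.9 49 med z 124.9 96 mean [ 443.8 -180.8  124.9]
button pix [502.6  30.1  26.2] zt 25.6 rect 503.9 31.6 38.2 37.8 89 med z 24.1 193 mean [503.3  31.1  23.7]
empty pix [454.6 315.4   3.8] zt 5.7 rect 457.9 312.6 90.0 91.4 15 med z 53.4 348 mean [458.8 313.6  52.1]
carton pix [450.2 150.8  62.1] zt 65.3 rect 442.4 140.3 6.6 49.5 78 med z 58.0 38 mean [442.2 139.7  55.3]
spool pix [633.9 237.2  69.8] zt 70.6 rect 639.4 246.7 91.7 90.3 82 med z 53.0 332 mean [640.  246.4  51.8]
short pix [ 423.9 -305.8   58.1] zt 58.5 rect 424.8 -326.7 67.3 65.4 51 med z 56.2 214 mean [ 424.5 -327.1   56.3]
mid pix [ 603.4 -139.6   76.6] zt 84.8 rect 610.7 -167.3 65.2 66.2 8 med z 87.6 189 mean [ 610.6 -160.3   87. ]
tall pix [ 578.6 -282.8  108.4] zt 117.7 rect 580.2 -307.1 68.9 57.6 32 med z 120.2 105 mean [ 582.2 -295.3  119.5]
button pix [499.4  33.6  24.2] zt 27.1 rect 501.5 32.4 37.6 40.5 89 med z 24.9 143 mean [502.6  32.9  24.6]
empty pix [453.3 301.3   5.9] zt 6.6 rect 457.5 310.6 90.8 93.8 15 med z 52.3 478 mean [456.7 312.5  51.1]
```

Heights and sizes agree in both views: short tin (425.5,-327) with lid at 55, empty bin (458,312) with rim at 53, and button (503,32) with top at 24. Now I'll check the cabinet and compute the tool axes.

```bash
cat >> h.py <<'E'
from scipy.spatial.transform import Rotation as R
def togo(x,y,z):
    from workcell import ctrl
    o=ctrl.get_obs();M=R.from_rotvec(o["orientation"]).as_matrix()
    print('t',round(float(o["t"]),2),'pos',np.round(o["ee_pos"],1),'F',np.round(o["ft_force"],1),'w',np.round(o["width"],1),'axes(cols)\n',M.round(3))
    print('tool shift to go',(M.T@(np.array([x,y,z])-o["ee_pos"])).round(1))
E
python3 - <<'E'
from h import *
t=pickle.load(open("top.pkl","rb"));C=cloud(t)
c=C[:,455:]; m=(c[...,2]>40)&(c[...,0]>300)&(t["depth"][:,455:]>0); P=c[m]
print(P.min(0).round(),P.max(0).round())
for y in range(-700,-380,40):
    q=P[(P[:,1]>y)&(P[:,1]<y+40)]
    if len(q): print(y,q[:,0].min().round(),q[:,0].max().round(),q[:,2].max().round())
togo(425.5,-327,222)
E
```

```text
[ 438. -661.   40.] [ 762. -499.  227.]
-700 438.0 438.0 123.0
-660 438.0 762.0 225.0
-620 463.0 736.0 226.0
-580 518.0 704.0 227.0
-540 577.0 673.0 225.0
-500 629.0 641.0 211.0
t 0.1 pos [ 267.  -564.5  222. ] F [ 0.1  0.  -0.7] w 87.9 axes(cols)
 [[-0.001  0.904  0.428]
 [ 0.001  0.428 -0.904]
 [-1.     0.    -0.001]]
tool shift to go [ 2.000e-01  2.448e+02 -1.470e+02]
```

Request:
send_rows(fingers=0, rows=[[0,12,-7,0],[0,25,-15,0],[0,25,-15,0],[0,25,-15,0],[0,25,-15,0],[0,25,-15,0],[0,25,-15,0],[0,25,-15,0],[0,25,-15,0],[0,12,-7,0]])

```text
t: 0.93
ee_pos: [416.8, -332.1, 218.9]
orientation: [0.888, 1.391, -0.881]
ft_force: [-0.1, -0.7, -0.3]
width: 24.8
```

```bash
python3 -c "
from h import *
togo(425.5,-327,82)"
```

```text
t 0.93 pos [ 416.8 -332.1  218.9] F [-0.1 -0.7 -0.3] w 24.8 axes(cols)
 [[-0.004  0.907  0.421]
 [ 0.007  0.421 -0.907]
 [-1.    -0.    -0.008]]
tool shift to go [1.369e+02 1.010e+01 1.000e-01]
```

Request:
send_rows(rows=[[12,5,0,0],[20,5,0,0],[20,0,0,0],[20,0,0,0],[20,0,0,0],[18,0,0,0],[12,0,0,0],[8,0,0,0],[0,0,0,0],[0,0,0,0]])

```text
t: 1.77
ee_pos: [425.5, -319.5, 77.0]
orientation: [0.884, 1.397, -0.876]
ft_force: [-0.8, -0.5, 0.1]
width: 0.5
```

```bash
python3 -c "
from h import *
togo(425.5,-327,81)"
```

```text
t 1.77 pos [ 425.5 -319.5   77. ] F [-0.8 -0.5  0.1] w 0.5 axes(cols)
 [[-0.006  0.904  0.427]
 [ 0.009  0.427 -0.904]
 [-1.    -0.002 -0.011]]
tool shift to go [-4.  -3.2  6.7]
```

Request:
send_rows(rows=[[-2,-2,3,0],[-2,-1,3,0],[0,0,0,0],[0,0,0,0],[0,0,0,0]])

```text
t: 2.18
ee_pos: [426.7, -328.7, 84.1]
orientation: [0.883, 1.391, -0.877]
ft_force: [0.2, 0.6, -0.3]
width: 0.3
```

```bash
python3 - <<'E'
from h import *
from workcell import ctrl
togo(425.5,-327,81)
d=ctrl.get_image("side"); cv2.imwrite("pics/s2.png",d["img"][...,::-1])
E
```

```text
t 2.18 pos [ 426.7 -328.7   84.1] F [ 0.2  0.6 -0.3] w 0.3 axes(cols)
 [[-0.002  0.905  0.426]
 [ 0.006  0.426 -0.905]
 [-1.     0.001 -0.007]]
tool shift to go [ 3.1 -0.4 -2. ]
```

View pics/s2.png

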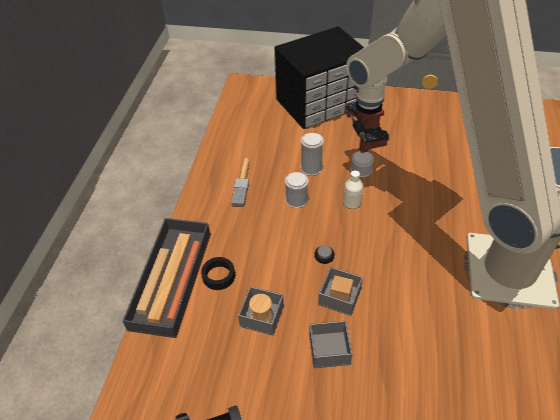

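The fingers point at the short tin's lid at about (365,152), with all objects where they were. I'll hold here.

Request:
send_rows(rows=[[2,0,-1,0],[0,0,0,0],[0,0,0,0],[0,0,0,0],[0,0,0,0],[0,0,0,0],[0,0,0,0],[0,0,0,0],[0,0,0,0],[0,0,0,0]])

```text
t: 3.07
ee_pos: [426.5, -327.4, 82.4]
orientation: [0.883, 1.391, -0.876]
ft_force: [-0.5, 0.5, -0.8]
width: 0.2
```

Request:
send_rows(rows=[[0,0,0,0],[0,0,0,0],[0,0,0,0],[0,0,0,0],[0,0,0,0],[0,0,0,0],[0,0,0,0],[0,0,0,0],[0,0,0,0],[0,0,0,0]])

```text
t: 3.9
ee_pos: [426.4, -327.4, 82.4]
orientation: [0.883, 1.391, -0.876]
ft_force: [-0.0, -0.3, 0.7]
width: 0.5
```

Request:
send_rows(rows=[[0,0,0,0],[0,0,0,0],[0,0,0,0],[0,0,0,0],[0,0,0,0],[0,0,0,0],[0,0,0,0],[0,0,0,0]])

```text
t: 4.57
ee_pos: [426.4, -327.5, 82.4]
orientation: [0.883, 1.391, -0.876]
ft_force: [0.1, 0.3, -0.5]
width: 0.6
```

Held 2.4 s. Now rise.

Request:
send_rows(rows=[[-12,0,0,0],[-22,0,0,0],[-22,0,0,0],[-22,0,0,0],[-22,0,0,0],[-22,0,0,0],[-22,0,0,0],[-18,0,0,0],[-10,0,0,0],[0,0,0,0]])

```text
t: 5.4
ee_pos: [425.7, -327.7, 268.9]
orientation: [0.883, 1.391, -0.876]
ft_force: [0.1, 0.1, -0.3]
width: 0.2
```

```bash
python3 -c "
from h import *
togo(458,312,250)"
```

```text
t 5.4 pos [ 425.7 -327.7  268.9] F [ 0.1  0.1 -0.3] w 0.2 axes(cols)
 [[-0.002  0.905  0.426]
 [ 0.006  0.426 -0.904]
 [-1.     0.001 -0.006]]
tool shift to go [  22.5  302.  -564.7]
```

Request:
send_rows(rows=[[0,7,-14,0],[0,14,-26,0],[0,14,-26,0],[0,14,-26,0],[0,14,-26,0],[0,14,-26,0],[0,14,-26,0],[0,14,-26,0],[0,14,-26,0],[0,14,-26,0]])

```text
t: 6.23
ee_pos: [432.3, -32.2, 261.5]
orientation: [0.889, 1.402, -0.889]
ft_force: [1.3, 0.8, 0.4]
width: 0.6
```

```bash
python3 -c "
from h import *
togo(458,312,250)"
```

```text
t 6.23 pos [432.3 -32.2 261.5] F [1.3 0.8 0.4] w 0.6 axes(cols)
 [[-0.016  0.908  0.418]
 [ 0.01   0.418 -0.908]
 [-1.    -0.01  -0.016]]
tool shift to go [  14.7  167.3 -301.8]
```

Request:
send_rows(rows=[[0,16,-29,0],[0,16,-29,0],[0,16,-29,0],[0,16,-29,0],[0,16,-29,0],[0,16,-29,0],[0,16,-29,0],[0,16,-29,0],[0,14,-25,0],[0,8,-14,0]])

```text
t: 7.07
ee_pos: [438.0, 296.8, 251.6]
orientation: [0.875, 1.42, -0.902]
ft_force: [0.7, -0.6, 0.3]
width: 0.3
```

Request:
send_rows(rows=[[0,0,0,0],[0,0,0,0]])

```text
t: 7.23
ee_pos: [435.0, 300.0, 248.9]
orientation: [0.868, 1.424, -0.901]
ft_force: [-0.5, -0.8, -0.9]
width: 0.2
```

```bash
python3 -c "
from h import *
togo(458,312,81)"
```

```text
t 7.23 pos [435.  300.  248.9] F [-0.5 -0.8 -0.9] w 0.2 axes(cols)
 [[-0.043  0.904  0.425]
 [ 0.003  0.425 -0.905]
 [-0.999 -0.037 -0.021]]
tool shift to go [166.8  32.2   2.4]
```

Request:
send_rows(rows=[[12,6,0,0],[22,6,0,0],[22,6,0,0],[22,6,0,0],[22,6,1,0],[22,2,1,0],[20,0,0,0],[12,0,0,0],[0,0,0,0],[0,0,0,0]])

```text
t: 8.07
ee_pos: [455.2, 299.8, 78.1]
orientation: [0.869, 1.424, -0.918]
ft_force: [0.2, 0.3, 0.6]
width: 0.6
```

```bash
python3 -c "
from h import *
togo(458,312,80)"
```

```text
t 8.07 pos [455.2 299.8  78.1] F [0.2 0.3 0.6] w 0.6 axes(cols)
 [[-0.051  0.909  0.415]
 [-0.003  0.415 -0.91 ]
 [-0.999 -0.047 -0.018]]
tool shift to go [ -2.1   7.5 -10. ]
```

Request:
send_rows(rows=[[-2,3,-5,0],[-1,3,-5,0],[0,0,0,0],[0,0,0,0]])

```text
t: 8.4
ee_pos: [458.1, 311.5, 83.2]
orientation: [0.872, 1.422, -0.918]
ft_force: [-0.8, -0.3, 0.0]
width: 0.3
```

```bash
python3 - <<'E'
from h import *
from workcell import ctrl
togo(458,312,80)
d=ctrl.get_image("side"); cv2.imwrite("pics/s3.png",d["img"][...,::-1])
E
```

```text
t 8.4 pos [458.1 311.5  83.2] F [-0.8 -0.3  0. ] w 0.3 axes(cols)
 [[-0.049  0.91   0.413]
 [-0.002  0.413 -0.911]
 [-0.999 -0.045 -0.019]]
tool shift to go [ 3.2  0.3 -0.4]
```

View pics/s3.png

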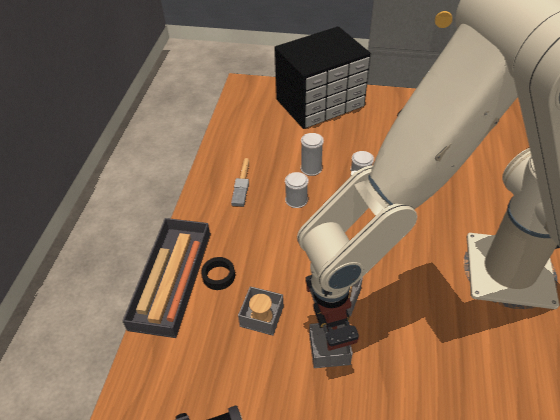

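The gripper stands over the empty bin at about (333,345), and the tins and the spool bin have not moved. Holding.

Request:
send_rows(rows=[[1,0,0,0],[0,0,0,0],[0,0,0,0],[0,0,0,0],[0,0,0,0],[0,0,0,0],[0,0,0,0],[0,0,0,0],[0,0,0,0],[0,0,0,0]])

```text
t: 9.28
ee_pos: [458.7, 312.3, 83.8]
orientation: [0.874, 1.421, -0.915]
ft_force: [-0.5, -0.0, -0.2]
width: 0.6
```

Request:
send_rows(rows=[[0,0,0,0],[0,0,0,0],[0,0,0,0],[0,0,0,0],[0,0,0,0],[0,0,0,0],[0,0,0,0],[0,0,0,0],[0,0,0,0],[0,0,0,0]])

```text
t: 10.12
ee_pos: [458.7, 312.3, 83.7]
orientation: [0.874, 1.421, -0.915]
ft_force: [-1.0, -0.2, -0.4]
width: 0.6
```

Request:
send_rows(rows=[[0,0,0,0],[0,0,0,0],[0,0,0,0],[0,0,0,0],[0,0,0,0],[0,0,0,0],[0,0,0,0],[0,0,0,0]])

```text
t: 10.78
ee_pos: [458.7, 312.3, 83.7]
orientation: [0.874, 1.421, -0.915]
ft_force: [-0.2, 0.6, -0.1]
width: 0.3
```

Request:
send_rows(rows=[[-12,0,0,0],[-22,0,0,0],[-22,0,0,0],[-22,0,0,0],[-22,0,0,0],[-16,0,0,0],[-8,0,0,0],[0,0,0,0],[0,0,0,0]])

```text
t: 11.53
ee_pos: [464.3, 311.9, 218.1]
orientation: [0.874, 1.421, -0.915]
ft_force: [-0.1, -0.6, -0.2]
width: 0.8
```

```bash
python3 -c "
from h import *
togo(503,32,200)"
```

```text
t 11.53 pos [464.3 311.9 218.1] F [-0.1 -0.6 -0.2] w 0.8 axes(cols)
 [[-0.046  0.909  0.413]
 [-0.     0.414 -0.91 ]
 [-0.999 -0.042 -0.019]]
tool shift to go [ 16.4 -79.8 271.2]
```

Request:
send_rows(rows=[[0,-4,14,0],[0,-8,28,0],[0,-8,28,0],[0,-8,28,0],[0,-8,28,0],[0,-8,28,0],[0,-8,28,0],[0,-8,28,0],[0,-6,20,0],[0,-3,10,0]])

```text
t: 12.37
ee_pos: [493.2, 47.5, 205.1]
orientation: [0.856, 1.437, -0.925]
ft_force: [0.6, 0.3, 0.2]
width: 0.4
```

Request:
send_rows(rows=[[0,0,0,0],[0,0,0,0]])

```text
t: 12.53
ee_pos: [491.2, 43.6, 202.8]
orientation: [0.858, 1.439, -0.931]
ft_force: [-0.0, -1.2, -0.5]
width: 0.5
```

```bash
python3 -c "
from h import *
togo(503,32,45)"
```

```text
t 12.53 pos [491.2  43.6 202.8] F [-0.  -1.2 -0.5] w 0.5 axes(cols)
 [[-0.071  0.907  0.415]
 [-0.007  0.416 -0.91 ]
 [-0.997 -0.068 -0.023]]
tool shift to go [156.6  16.6  19.1]
```

Request:
send_rows(rows=[[10,5,5,0],[20,5,5,0],[20,5,5,0],[20,0,4,0],[20,0,0,0],[20,0,0,0],[20,0,0,0],[12,0,0,0],[0,0,0,0],[0,0,0,0]])

```text
t: 13.37
ee_pos: [501.9, 37.1, 45.0]
orientation: [0.848, 1.446, -0.925]
ft_force: [0.6, 0.6, 0.6]
width: 0.2
```

```bash
python3 - <<'E'
from h import *
from workcell import ctrl
togo(503,32,24)
d=ctrl.get_image("wrist"); cv2.imwrite("pics/w4.png",d["img"][...,::-1])
d=ctrl.get_image("side"); cv2.imwrite("pics/s4.png",d["img"][...,::-1])
E
```

```text
t 13.37 pos [501.9  37.1  45. ] F [0.6 0.6 0.6] w 0.2 axes(cols)
 [[-0.075  0.902  0.425]
 [-0.007  0.426 -0.905]
 [-0.997 -0.071 -0.025]]
tool shift to go [20.9  0.4  5.6]
```

View pics/w4.png

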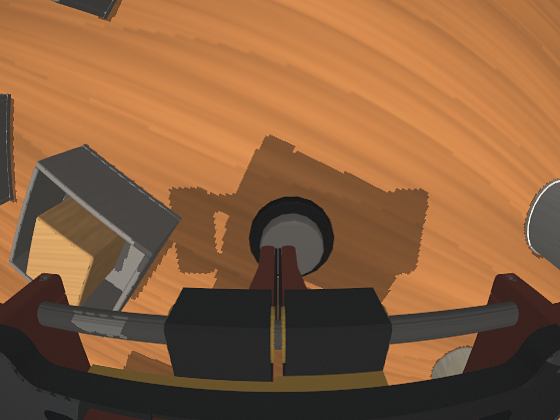

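View pics/s4.png

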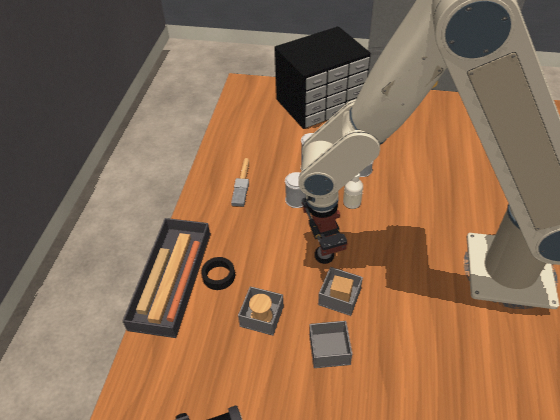

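The wrist view shows the closed tips at (278,250), just left of the button centre (292,235). I'll make a 5 mm correction in +z and start the descent.

Request:
send_rows(rows=[[3,0,3,0],[5,0,3,0],[4,0,0,0],[3,0,0,0],[2,0,0,0],[0,0,0,0]])

```text
t: 13.97
ee_pos: [507.1, 31.1, 30.5]
orientation: [0.852, 1.439, -0.92]
ft_force: [0.4, -0.6, -0.4]
width: 0.2
```

```bash
python3 -c "
from h import *
togo(503,32,16)"
```

```text
t 13.97 pos [507.1  31.1  30.5] F [ 0.4 -0.6 -0.4] w 0.2 axes(cols)
 [[-0.066  0.903  0.425]
 [-0.007  0.426 -0.905]
 [-0.998 -0.063 -0.022]]
tool shift to go [14.7 -2.4 -2.3]
```

Request:
send_rows(rows=[[2,-2,-2,0],[2,0,0,0],[2,0,0,0],[2,0,0,0],[2,0,0,0]])

```text
t: 14.38
ee_pos: [504.3, 32.1, 20.6]
orientation: [0.852, 1.437, -0.919]
ft_force: [-0.2, -1.1, 4.0]
width: 0.5
```

Request:
send_rows(rows=[[2,0,0,0],[2,0,0,0]])

```text
t: 14.55
ee_pos: [504.3, 32.0, 16.7]
orientation: [0.852, 1.437, -0.918]
ft_force: [-0.7, 1.1, 7.9]
width: 0.7
```

Request:
send_rows(rows=[[1.5,0,0,0],[1.5,0,0,0]])

```text
t: 14.72
ee_pos: [504.5, 32.1, 15.9]
orientation: [0.852, 1.437, -0.918]
ft_force: [-6.9, -0.9, 33.4]
width: 0.6
```

The force jumped to 33 N at z = 15.9, so the button is against its stop. Now I'll release it.

Request:
send_rows(rows=[[-2,0,0,0],[-3,0,0,0],[-5,0,0,0],[-8,0,0,0],[-12,0,0,0],[-20,0,0,0],[-20,0,0,0],[-20,0,0,0],[-10,0,0,0],[0,0,0,0]])

```text
t: 15.55
ee_pos: [509.6, 32.9, 120.9]
orientation: [0.851, 1.44, -0.921]
ft_force: [-0.0, 0.6, 0.7]
width: 0.8
```

Request:
send_rows(rows=[[-12,0,0,0],[-20,0,0,0],[-20,0,0,0],[-10,0,0,0],[0,0,0,0],[0,0,0,0],[0,0,0,0]])

```text
t: 16.13
ee_pos: [511.2, 33.3, 180.3]
orientation: [0.849, 1.445, -0.924]
ft_force: [-0.1, -0.1, 0.2]
width: 0.7
```

```bash
python3 - <<'E'
from h import *
from workcell import ctrl
togo(503,32,200)
for n in("wrist","top","side"):
    d=ctrl.get_image(n); cv2.imwrite(f"pics/{n}5.png",d["img"][...,::-1])
    if n=="wrist": continue
    C=cloud(d);D=cloud(pickle.load(open(n+".pkl","rb")))
    for nm,c in dict(short=(425.5,-327,55),mid=(611,-167,90),tall=(586,-311,125),bottle=(444,-181,125),button=(503,32,24)).items():
        r=40 if nm not in('button','bottle') else 22
        f=lambda X:X[(np.hypot(X[...,0]-c[0],X[...,1]-c[1])<r)&(abs(X[...,2]-c[2])<6)]
        a,b=f(C),f(D)
        print(n,nm,len(a),len(b),(np.median(a,0).round(1) if len(a) else None),(np.median(b,0).round(1) if len(b) else None))
E
```

```text
t 16.13 pos [511.2  33.3 180.3] F [-0.1 -0.1  0.2] w 0.7 axes(cols)
 [[-0.074  0.902  0.425]
 [-0.007  0.426 -0.905]
 [-0.997 -0.069 -0.025]]
tool shift to go [-19.   -9.4  -2.8]
top short 572 579 [ 426.  -328.8   53.8] [ 425.9 -328.4   54.1]
top mid 581 575 [ 610.8 -167.7   89. ] [ 611.  -167.9   88.8]
top tall 625 619 [ 584.5 -311.1  123.8] [ 584.8 -311.4  124.2]
top bottle 96 96 [ 442.8 -180.9  125.3] [ 443.7 -180.2  124.9]
top button 12 190 [487.5  25.4  22.7] [502.7  30.4  24.1]
side short 245 246 [ 424.5 -324.4   55. ] [ 424.2 -326.    55.3]
side mid 271 291 [ 613.1 -163.5   90. ] [ 609.8 -165.8   90.2]
side tall 0 256 None [ 584.  -309.4  125.3]
side bottle 53 49 [ 442.1 -180.3  124.6] [ 442.4 -179.8  125.8]
side button 139 136 [502.8  32.2  24.6] [503.   33.4  25.4]
```

View pics/wrist5.png

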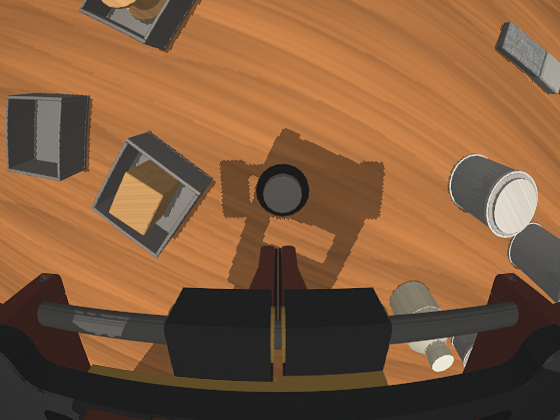

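View pics/top5.png

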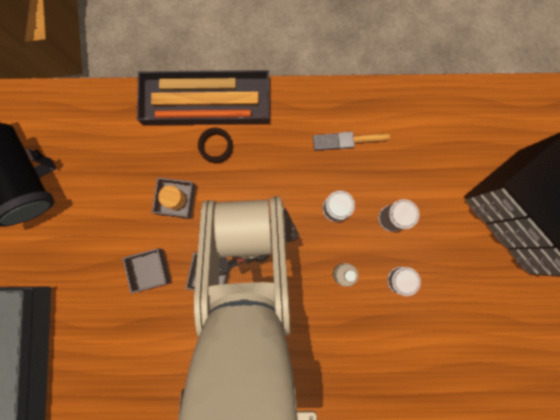

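The wrist view shows the button at (283,190), up and clear of the fingers. The top view has the tins, bottle and bins where they started. Handing in.

```bash
python3 -c "
from workcell import ctrl
print(ctrl.close_job())"
```

```text
the job is handed in; nothing more can be done
None
```

The job is done and handed in at about 16 s of the 64 s allowed; no verdict was reported.

- **Short tin:** with the fingers shut, I pointed at the lid for about 2.4 s. The fingertips were about 27 mm above it and within 2 mm of its centre.
- **Empty bin:** I crossed the bottle, carton bin and button at about 250 mm or more. I then pointed at the empty bin's mouth for about 2.4 s, about 29 mm above the rim and within 1 mm of its centre.
- **Button:** I pressed it until it hit its stop, at a height of 15.9 mm against a nominal 16. The force there peaked at about 33 N. I then raised the arm clear.

**Last checks:**
- **Button and contact:** the button's top is back at about 24.6 mm in the side view, and the force on the tool is near zero.
- **Tins and bottle:** all three tins and the bottle are where they started in the top view, within about 1 mm.
- **Not seen:** the arm hid the tall tin from the side camera and most of the button from the top camera, so each was confirmed from one measured view only. The bins, spool, carton, brush and tape were checked only by eye.
- **Tilt:** the tool tilted about 3° while pointing at the bin and about 4° at the button, because the rows do not correct that tilt.

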